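Draw a punch pin partway out of its stand and hold it for inspection

TASK

Three spare pins of the big paper punch stand in the leaning grey stand on the desk. Take the pin with the tall straight cylindrical head (not the ball or the flat disc) and draw it straight out along its bore until the groove round its shank stands about 1 cm clear of the stand's top face, for a colleague to inspect the groove; keep its tip inside the bore all the time. Do not drag or lift the stand, leave the other two pins home and the desk things alone, and finish while still gripping the pin and holding it there.

Things in the scene. Friction and masses are not known exactly. Their poses are not given: they have to be found in the camera images.
- stand: Loose heavy pin stand, about 1.8 kg: a dark steel base plate 110 x 172 x 10 mm with a grey block 50 x 172 x 75 mm on it, which leans 20 degrees to the stand's front (-x). Origin: centre of the base's underside; z up; y along the row of bores, x to the rear. Yaw varies by about half a radian either way.
- stand_top (a point): Centre of the inclined top face of the stand's block (the mouth of the middle bore), about 90 mm above the desk. z points out of the face along the bores, which is up and 20 degrees to the front, y along the row, x to the rear. Three round blind bores with mouths at y = -56, 0 and +56 mm in this frame (thin dark steel bushes round them), 15 mm in diameter and 65 mm deep.
- pin_straight: The pin to draw. Steel shank 14 mm in diameter, 82 mm long, with a groove (4 mm wide, centred 37 mm above the tip), black plastic head; loose, about 120 g, in any one of the three bores, tip on the bore's floor. Head: a straight cylinder 20 mm in diameter and 38 mm tall, its underside 80 mm above the tip. Origin: centre of the tip; z along the pin to its head.
- pin_straight_grip (a point): Centre of the cylindrical head, on the axis, 99 mm above the tip and 34 mm above the top face when the pin is home (19 mm of head above and below it). z along the pin to its head.
- pin_straight_groove (a point): Centre of the groove on the pin's axis, 37 mm above its tip: 28 mm below the top face when the pin is home. Drawing the pin by 40 mm puts it 12 mm above the face, with 25 mm of the shank still in the bore.
- pin_straight_tip (a point): Centre of the flat tip of the pin to draw: 65 mm below the top face when home.
- pin_ball_tip (a point): Tip of another pin, to be left home. Steel shank 14 mm in diameter, 82 mm long, with a groove (4 mm wide, centred 37 mm above the tip), black plastic head; loose, about 120 g, in any one of the three bores, tip on the bore's floor. Head: a ball 26 mm in diameter, centred 92 mm above the tip.
- pin_disc_tip (a point): Tip of the third pin, to be left home. Steel shank 14 mm in diameter, 82 mm long, with a groove (4 mm wide, centred 37 mm above the tip), black plastic head; loose, about 120 g, in any one of the three bores, tip on the bore's floor. Head: a flat disc 32 mm in diameter, 80 to 94 mm above the tip.
- stamp: Bystander: wooden hand stamp 24 x 48 x 67 mm, standing to the left of the stand. Origin: centre of its underside.
- eraser: Bystander: eraser 21 x 45 x 12 mm, lying to the left of the stand. Origin: centre of its underside.
- calculator: Bystander: pocket calculator 62 x 98 x 15 mm, lying to the right of the stand. Origin: centre of its underside.

How it is judged:
By the outcome, as a careful person would: the job done as asked, in the order asked, and still so for the second after the job is handed in, while the arm keeps its last pose, push and grip.
It also fails if it takes over 35 s, if anything falls off the work surface, if the arm or the gripper's body presses on something with over 40 N, if the wrist force passes 120 N, or if a joint passes its speed limit or range.

ROBOT

A 6-joint arm with a two-finger parallel gripper is mounted at the origin on a cart in front of the work surface, level with it; the furniture and walls round the work are solid. World frame = base frame: x ahead of the robot, y to its left, z up, the work surface at z = 0. Lengths are in mm, angles in rad, forces in N, time in s.
With the tool pointing down it reaches from about 350 to 875 mm from the base axis. Payload 4.2 kg.
Tool frame: the origin (TCP) lies midway between the tips of the shut fingers; the grasp point (between the pads) lies 19 mm behind it (tcp_to_grasp is the distance from the TCP to the grasp point, in mm); z points along the fingers, y is the line along which they close (so a half turn about z gives the same grasp; the last joint's range is limited). The gripper opens to 85 mm and grips with 20 to 120 N. Pads are 22 mm wide; open, the fingers measure 114 mm over their backs; the gripper's body (76 mm by 85 mm) begins 54 mm behind the grasp point. The pads swing forward as they close: fully open they stand 13 mm farther back than shut.
Start: joints at [-1.004, 0.385, 0.008, 0, -1.194, -0.259], TCP at [189.367, -595.6, 231.312] pointing down, gripper open.
Joint ranges: [-3.14, 3.14], [-1.21, 2.06], [-1.07, 1.41], [-3.16, 2.05], [-2.99, -0.16], [-3.1, 3.1]. Speed limits (rad/s): [2.79, 2.79, 3.14, 3.14, 3.14, 3.14].

INTERFACE

Orientations are given as a unit quaternion [x, y, z, w].
In Python, from bench import read_state, get_image, job_done, tcp_to_grasp gives the robot as it stands.
- The arm moves only by the tool jog_arm, never from a script. Its argument "plan" is a list of rows, each a list of 3 entries, a list of its own where there are three numbers: the finger opening in mm, from 0 to 85.4, then the shift along the tool's x, y, z as a fraction of full scale, then the turn, a rotation vector about the tool's x, y, z as a fraction of full scale. A call has 1 to 10 rows; each row is the pose to reach, as a shift and turn from the pose commanded when the call began, along the tool's axes at that moment; what a row does not reach only later rows make up. Full scale, the value 1, is 0.1 m for a shift and 60 degrees for a turn. A row lasts 1/8 s, in which the tool goes at most 62.5 mm and 10.7 degrees, less where a joint would pass 70% of its speed; a pose out of reach is approached as far as the arm can. A call with a number of a shift or a turn outside -1 to 1 is refused whole. A call with a gripper value outside its range is refused whole. The fingers move at their own pace and stop on an object; the grip force is fixed at half the most. Time passes only in rows, so rows that repeat a pose let the fingers close. It gives the time, the measured TCP pose, the force, the opening and the grip force at its end, in the units of the state.
- read_state(): the state, without advancing time (a new reading comes with each control period).
- get_image(name): name is "side" or "top" or "wrist"; returns a dict with "img" (420x560x3 uint8, red, green, blue), "range_z" (420x560 float32, mm along the optical axis (not along the pixel's ray), 0 where there is no reading), "intrinsics" (3x3 intrinsics, pixels), "distortion" ([k1, k2, p1, p2, k3] as OpenCV has them; the pictures are not rectified), "extrinsics" (4x4, takes a point from camera to world coordinates); the wrist camera has in their place "tool_from_camera" (4x4, takes a point from camera to tool coordinates, whose origin is the TCP and whose axes are the flange's). Camera axes: x right, y down, z forward; pixel columns grow to the right and rows downward; lengths in mm; the calibration is good to about 2 mm. A picture is of the moment at which its call begins: read the wrist's pose just before it.
- job_done(): hands the job in; it is judged then, once.
The state is a dict: "clock": time; "joints": joint angles; "joint_vel": joint speeds; "joint_efforts": joint torques, N m; "position": TCP position; "ee_rot": TCP orientation; "contact_force": force on the tool from outside, world axes, zero at the start; "wrist_torque": the same for the moment, N m; "gripper_width": finger opening in mm; "grasp_force": force on a finger pad.
Only numpy, scipy, OpenCV 4.12 (cv2) and the standard library are available. Lean on these libraries where they do the work, as an engineer would, in place of code of your own. Each camera call takes 0.05 s, during which the arm holds its last target. There are 200 camera calls.

## Working session

There is one attempt and no reset: what is moved stays moved. The work goes in short steps, Python scripts to look and compute and a tool call to move; the robot and the scene stay as the last step left them, time stands still between calls to the robot, and variables do not carry over. Pictures are saved under pics/ and viewed, at most 10 in all, crops included, and the job is handed in when it is done.

Besides the shell and the picture viewer there is one more tool, called as name(argument=value, ...) on one line, values as JSON. jog_arm: Moves the arm, as the interface text tells. Its arguments: {"type":"object","properties":{"plan":{"type":"array"}},"required":["plan"]}

```bash
mkdir -p pics; python3 - <<'E'
from bench import *
import cv2,numpy as np
print(read_state(),tcp_to_grasp)
a=[]
for n in ("side","top"):
    d=get_image(n); np.savez(f"{n}.npz",**{k:np.array(v) for k,v in d.items()})
    cv2.imwrite(f"pics/{n}.png",d["img"][:,:,::-1]); print(n,d["extrinsics"],d["intrinsics"],d["distortion"])
E
```

```text
{'clock': 0.0, 'joints': array([-1.00438709e+00,  3.85562436e-01,  6.62545332e-03, -4.87878911e-04,
       -1.19398872e+00, -2.58588505e-01]), 'joint_vel': array([ 0.00115395, -0.00013855,  0.00105634, -0.00070185, -0.0006444 ,
        0.0011915 ]), 'joint_efforts': array([-1.22135963e-03, -3.92289698e+01,  1.88395947e+01,  4.18627784e+00,
       -4.79008348e-03, -1.67787516e-05]), 'position': array([ 189.1977158 , -595.06703492,  230.21953234]), 'ee_rot': array([-1.53214409e-01,  9.88192370e-01,  1.06627913e-03, -2.19120613e-04]), 'contact_force': array([ 0.02153168, -0.21173049,  0.18767405]), 'wrist_torque': array([0.01361541, 0.01900464, 0.01904163]), 'grasp_force': 0.0, 'gripper_width': 85.37042100910458} 18.700000000000003
side [[-9.94446169e-01 -6.28157572e-02  8.44452382e-02  4.33300366e+02]
 [-1.05170128e-01  6.23652313e-01 -7.74594757e-01  7.17243076e+02]
 [-4.00771192e-03 -7.79173904e-01 -6.26794994e-01  7.69106641e+02]
 [ 0.00000000e+00  0.00000000e+00  0.00000000e+00  1.00000000e+00]] [[430.56328082   0.         274.16496117]
 [  0.         430.56328082 207.21743632]
 [  0.           0.           1.        ]] [-0.02778874  0.          0.          0.          0.        ]
top [[ 7.66689010e-02 -9.75181274e-01  2.07709806e-01  2.66712067e+02]
 [-9.97052696e-01 -7.44029083e-02  1.87117380e-02 -7.74438683e+01]
 [-2.79312289e-03 -2.08532230e-01 -9.78011507e-01  1.18190714e+03]
 [ 0.00000000e+00  0.00000000e+00  0.00000000e+00  1.00000000e+00]] [[419.97197241   0.         278.77200958]
 [  0.         419.97197241 212.58751603]
 [  0.           0.           1.        ]] [-0.04888689  0.          0.          0.          0.        ]
```

View pics/side.png

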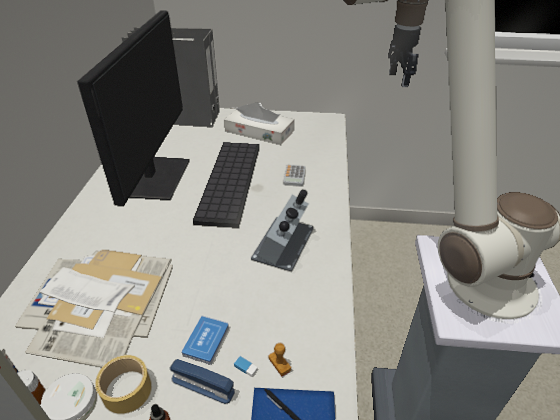

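View pics/top.png

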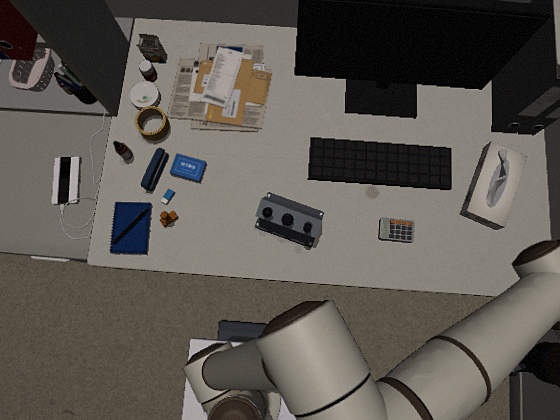

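The side view shows the stand around (285,232), with heads at (284,227), (292,213) and a tall one at (301,197). In the top view the heads are at (266,213), (288,219) and (306,227). I'll zoom in and compute the point cloud.

```bash
cat > h.py <<'E'
import numpy as np,cv2
def load(n): return dict(np.load(n+".npz"))
def cloud(d,T=None):
    h,w=d["range_z"].shape; v,u=np.mgrid[:h,:w]
    p=cv2.undistortPoints(np.stack([u,v],-1).reshape(-1,1,2).astype(float),d["intrinsics"],d["distortion"]).reshape(h,w,2)
    P=np.concatenate([p,np.ones((h,w,1))],-1)*d["range_z"][...,None]
    T=d["extrinsics"] if T is None else T
    return P@T[:3,:3].T+T[:3,3]
E
python3 - <<'E'
from h import *
s,t=load("side"),load("top")
a=cv2.resize(s["img"][175:280,240:330,::-1],None,fx=4.4,fy=4.4,interpolation=cv2.INTER_CUBIC)
b=cv2.resize(t["img"][180:260,245:335,::-1],None,fx=4.4,fy=4.4,interpolation=cv2.INTER_CUBIC)
b=cv2.copyMakeBorder(b,0,a.shape[0]-b.shape[0],0,0,0)
cv2.imwrite("pics/crop.png",np.hstack([a,b]))
for n,d,px in(("s",s,[(284,227),(292,213),(301,197),(300,203),(303,193),(255,255),(292,267),(313,229)]),("t",t,[(266,213),(288,219),(306,227),(265,195),(322,212),(258,228)])):
    C=cloud(d)
    for u,v in px: print(n,u,v,C[v,u].round(1))
E
```

```text
s 284 227 [491.1 -17.6 118.4]
s 292 213 [476.9 -74.7 114. ]
s 301 197 [ 458.5 -121.1  128.1]
s 300 203 [ 460.6 -128.2  103.7]
s 303 193 [ 454.2 -124.2  138.4]
s 255 255 [563.1 -30.    8.6]
s 292 267 [469.1  -0.9   6.4]
s 313 229 [ 423.6 -145.2    5.1]
t 266 213 [487.7 -24.5 124.5]
t 288 219 [478.3 -82.2 114.4]
t 306 227 [ 456.1 -128.7  140.6]
t 265 195 [567.8 -10.7  -4. ]
t 322 212 [ 527.  -178.1    8.4]
t 258 228 [467.7   0.6   3.8]
```

View pics/crop.png

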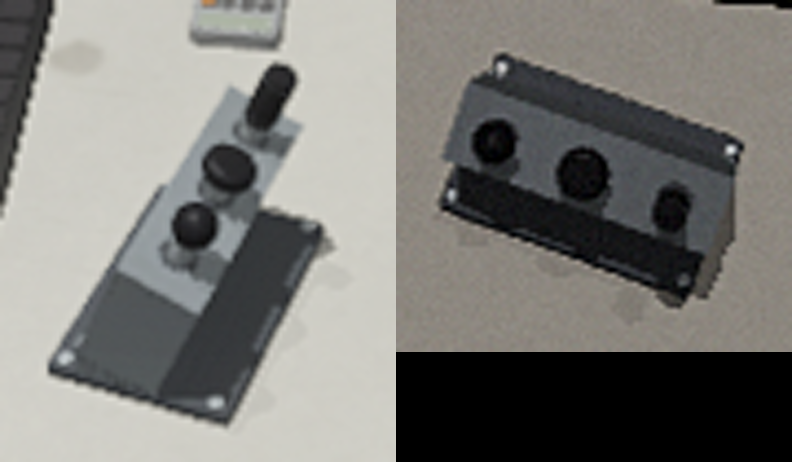

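The straight pin is in the -y bore: side crop (270,95), top crop (670,208). The ball is at +y and the disc is in the middle. Next I'll fit the top face plane and the row.

```bash
cat >> h.py <<'E'
def fit(C,img,verbose=True):
    # stand pose from the grey inclined top face (yaw-invariant seed), refined by its min-area rectangle
    yaw=-0.30; o=np.array([472.,-76,90]) 
    for _ in range(4):
        x=np.array([np.cos(yaw),np.sin(yaw),0]); y=np.array([-x[1],x[0],0])
        c,s=np.cos(np.radians(20)),np.sin(np.radians(20))
        n=-s*x+c*np.array([0,0,1]); xt=np.cross(y,n)
        L=(C-o)@np.stack([xt,y,n],1)
        g=(abs(L[...,2])<7)&(abs(L[...,0])<34)&(abs(L[...,1])<95)&(C[...,2]>60)
        P=C[g]; q=P.mean(0); m=np.linalg.svd(P-q,full_matrices=False)[2][2]; m*=np.sign(m[2])
        (cx,cy),sz,ang=cv2.minAreaRect(L[g][:,:2].astype(np.float32))
        a=(ang+45)%90-45
        yaw+=np.radians(a)*.7; o=o+xt*cx+y*cy+n*np.median(L[g][:,2])
    if verbose: print("o",o.round(1),"yaw",round(yaw,3),"size",np.round(sz,1),"tilt",np.degrees(np.arccos(m[2])).round(1),"normal yaw",np.arctan2(-m[1],-m[0]).round(3),g.sum())
    return o,yaw,np.stack([xt,y,n],1)
E
python3 - <<'E'
from h import *
for nm in("side","top"):
    d=load(nm); C=cloud(d); o,yaw,R=fit(C,d["img"])
    L=(C-o)@R; r=(L[...,2]>18)&(L[...,2]<60)&(abs(L[...,1])<80)&(abs(L[...,0])<30)
    for k in(-56,0,56):
        s=L[r&(abs(L[...,1]-k)<24)]; print(k,len(s),s.mean(0).round(1),s.min(0).round(1),s.max(0).round(1))
E
```

```text
o [485.1 -83.9  87.5] yaw -0.283 size [ 49.9 175.4] tilt 19.7 normal yaw -0.298 767
-56 114 [ -0.6 -51.5  39.9] [-10.6 -66.6  18.1] [  9.2 -43.2  54.2]
0 114 [-0.6  4.1 26.2] [-15.8 -14.9  18.2] [14.5 17.2 30.6]
56 98 [-0.6 61.  32. ] [-13.5  45.   18.9] [11.3 69.1 40.8]
o [486.9 -81.5  88.2] yaw -0.279 size [ 50.8 172. ] tilt 20.0 normal yaw -0.273 964
-56 67 [  0.9 -56.2  46.8] [-11.2 -66.   18.7] [  9.5 -45.9  56.8]
0 116 [-0.2 -0.2 27.2] [-16.  -15.4  19.9] [14.7 15.1 31.7]
56 77 [ 0.5 55.2 34.5] [-11.6  43.6  23.1] [11.6 68.9 40.2]
```

```bash
cat >> h.py <<'E'
from scipy.spatial.transform import Rotation as Ro
def goal(o,yaw,hgt,along=-56,flip=1):
    """tool pose with grasp point hgt above the face on the bore axis"""
    c,s=np.cos(np.radians(20)),np.sin(np.radians(20))
    x=np.array([np.cos(yaw),np.sin(yaw),0]); y=np.array([-x[1],x[0],0])
    n=-s*x+c*np.array([0,0,1]); xt=np.cross(y,n)
    ty=xt*flip; tz=-n; R=np.stack([np.cross(ty,tz),ty,tz],1)
    return R,np.array(o)+along*y+n*(hgt-18.7)
def move(st,R,p):
    R0=Ro.from_quat(st["ee_rot"]).as_matrix(); d=R0.T@(p-st["position"])
    return (d/100).round(3),(np.degrees(Ro.from_matrix(R0.T@R).as_rotvec())/60).round(3)
E
python3 - <<'E'
from h import *
from bench import *
st=read_state()
for f in(1,-1):
    R,p=goal([486.5,-82,89],-.281,134,flip=f); print(f,p.round(1),*move(st,R,p)); print(R.round(2))
print(Ro.from_quat(st["ee_rot"]).as_matrix().round(2)); print(get_image("wrist")["tool_from_camera"].round(2))
E
```

```text
1 [ 433.1 -124.9  197.3] [-3.748  3.743  0.337] [-0.191 -0.361  2.037]
[[ 0.28  0.9   0.33]
 [ 0.96 -0.26 -0.09]
 [ 0.    0.34 -0.94]]
-1 [ 433.1 -124.9  197.3] [-3.748  3.743  0.337] [ 0.308 -0.163 -0.928]
[[-0.28 -0.9   0.33]
 [-0.96  0.26 -0.09]
 [ 0.   -0.34 -0.94]]
[[-0.95 -0.3  -0.  ]
 [-0.3   0.95  0.  ]
 [ 0.    0.   -1.  ]]
[[   0.     -0.95   -0.31   80.81]
 [   1.      0.     -0.      0.91]
 [   0.     -0.31    0.95 -143.35]
 [   0.      0.      0.      1.  ]]
```

jog_arm(plan=[[85, [-0.3, 0.3, 0], [0, 0, 0]], [85, [-0.65, 0.65, 0], [0, 0, 0]], [85, [-1, 1, 0], [0, 0, 0]], [85, [-1, 1, 0], [0, 0, 0]]])

```text
clock: 0.65
position: [255.3, -467.7, 231.6]
ee_rot: [-0.155, 0.988, 0.0, 0.0]
contact_force: [-0.5, 0.5, 0.5]
gripper_width: 85.5
grasp_force: 0.0
```

jog_arm(plan=[[85, [-0.3, 0.3, 0], [0, 0, 0]], [85, [-0.65, 0.65, 0], [0, 0, 0]], [85, [-1, 1, 0], [0, 0, 0]], [85, [-1, 1, 0], [0, 0, 0]]])

```text
clock: 1.15
position: [320.3, -343.0, 231.5]
ee_rot: [-0.155, 0.988, -0.0, 0.0]
contact_force: [-0.8, 0.7, 0.4]
gripper_width: 85.1
grasp_force: 0.0
```

jog_arm(plan=[[85, [-0.3, 0.3, 0], [0, 0, 0]], [85, [-0.65, 0.65, 0], [0, 0, 0]], [85, [-1, 1, 0], [0, 0, 0]], [85, [-1, 1, 0], [0, 0, 0]]])

```text
clock: 1.65
position: [385.6, -217.9, 231.4]
ee_rot: [-0.155, 0.988, -0.0, 0.0]
contact_force: [-0.0, -0.1, -0.0]
gripper_width: 85.3
grasp_force: 0.0
```

jog_arm(plan=[[85, [-0.1, 0.1, 0.04], [0.05, -0.03, -0.15]], [85, [-0.2, 0.2, 0.08], [0.1, -0.05, -0.3]], [85, [-0.3, 0.3, 0.12], [0.15, -0.08, -0.46]], [85, [-0.4, 0.4, 0.16], [0.2, -0.11, -0.62]], [85, [-0.5, 0.5, 0.2], [0.25, -0.13, -0.77]], [85, [-0.6, 0.6, 0.25], [0.308, -0.163, -0.928]], [85, [-0.7, 0.7, 0.33], [0.308, -0.163, -0.928]], [85, [-0.74, 0.74, 0.33], [0.308, -0.163, -0.928]], [85, [-0.74, 0.74, 0.33], [0.308, -0.163, -0.928]]])

```text
clock: 2.78
position: [432.9, -126.5, 198.6]
ee_rot: [-0.592, 0.787, -0.14, 0.104]
contact_force: [1.2, -0.7, -0.1]
gripper_width: 85.0
grasp_force: 0.0
```

```bash
python3 - <<'E'
from h import *
from bench import *
st=read_state(); d=get_image("wrist")
T=np.eye(4); T[:3,:3]=Ro.from_quat(st["ee_rot"]).as_matrix(); T[:3,3]=st["position"]
T=T@d["tool_from_camera"]; d["extrinsics"]=T
np.savez("w1.npz",**{k:np.array(v) for k,v in d.items()})
cv2.imwrite("pics/w1.png",d["img"][:,:,::-1])
C=cloud(d); o,yaw,_=fit(C,d["img"]); R=_
L=(C-o)@R; r=(L[...,2]>20)&(L[...,2]<60)&(abs(L[...,1])<80)&(abs(L[...,0])<30)
for k in(-56,0,56):
    s=L[r&(abs(L[...,1]-k)<24)]
    if len(s): print(k,len(s),s.mean(0).round(1),s.min(0).round(1),s.max(0).round(1))
print(st["clock"],st["joints"].round(2),st["position"],st["contact_force"])
E
```

```text
o [485.4 -82.1  90.5] yaw -0.281 size [ 50.2 173.7] tilt 20.0 normal yaw -0.274 8727
-56 1126 [ -0.6 -59.9  46.1] [-10.6 -67.2  20. ] [  9.4 -46.9  53.6]
0 1294 [-0.6 -3.6 26.9] [-16.4 -16.5  20.1] [15.3 14.3 29.9]
56 875 [-0.7 49.7 32.9] [-13.4  42.   20.1] [11.9 64.  40.1]
2.775 [ 0.17 -0.06 -0.79  0.3  -0.54 -0.68] [ 432.90085554 -126.52959895  198.60497686] [ 1.24720579 -0.74671656 -0.10926508]
```

View pics/w1.png

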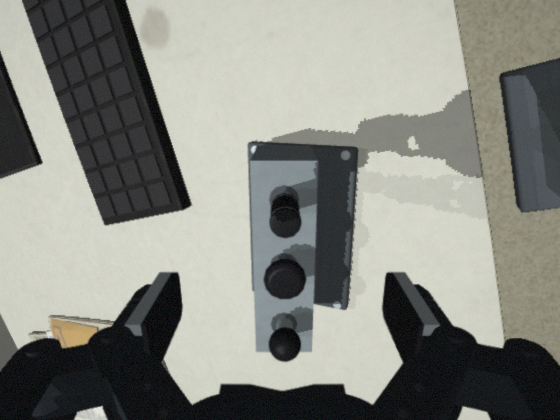

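The wrist view shows the stand upright in the frame. The straight pin's head is at (285,213), the disc at (285,277) and the ball at (285,343), all centred between the fingers (about x=282). Next I'll compute the descent.

```bash
python3 - <<'E'
from h import *
from bench import *
st=read_state()
o=np.array([485.4,-82.1,90.2]); R,p=goal(o,-.281,34,flip=-1)
c=R; # tool y=-xt, tool x=-y_row... add centre offset
p=p+R[:,1]*0.6+ -0.7*np.array([.277,.961,0])
print(p,*move(st,R,p)); R2,p2=goal(o,-.281,54,flip=-1); print(move(st,R2,p2))
E
```

```text
[ 464.10700417 -134.9687742   104.37208501] [-0.007  0.02   0.997] [-0.002 -0.002 -0.001]
(array([-0.014,  0.013,  0.797]), array([-0.002, -0.002, -0.001]))
```

jog_arm(plan=[[85, [0, 0.02, 0.15], [0, 0, 0]], [85, [0, 0.02, 0.3], [0, 0, 0]], [85, [0, 0.02, 0.45], [0, 0, 0]], [85, [-0.01, 0.02, 0.6], [0, 0, 0]], [85, [-0.01, 0.02, 0.65], [0, 0, 0]], [85, [-0.01, 0.02, 0.65], [0, 0, 0]]])

```text
clock: 3.58
position: [452.4, -131.1, 136.6]
ee_rot: [-0.592, 0.787, -0.14, 0.104]
contact_force: [-0.2, -0.1, 0.4]
gripper_width: 84.9
grasp_force: 0.0
```

```bash
cat > look.py <<'E'
from h import *
from bench import *
import sys
st=read_state(); d=get_image("wrist")
T=np.eye(4); T[:3,:3]=Ro.from_quat(st["ee_rot"]).as_matrix(); T[:3,3]=st["position"]
d["extrinsics"]=T@d["tool_from_camera"]
cv2.imwrite(f"pics/{sys.argv[1]}.png",d["img"][:,:,::-1])
C=cloud(d); o,yaw,R=fit(C,d["img"])
L=(C-o)@R; r=(L[...,2]>20)&(L[...,2]<105)&(abs(L[...,1])<80)&(abs(L[...,0])<25)
for k in(-56,0,56):
    s=L[r&(abs(L[...,1]-k)<24)]
    if len(s): print(k,len(s),np.percentile(s,[1,50,99],axis=0).round(1).tolist())
G,p=goal([485.4,-82.1,90.2],-.281,34,flip=-1); p=p+G[:,1]*.6-.7*np.array([.277,.961,0])
print(*move(st,G,p),"tcp in stand frame",((st["position"]-o)@R).round(1))
print(st["clock"],st["position"],st["contact_force"],st["gripper_width"],st["grasp_force"])
E
python3 look.py w2
```

```text
o [481.7 -94.3  90.5] yaw -0.279 size [ 50.3 148.8] tilt 20.1 normal yaw -0.269 11969
-56 2337 [[-10.3, -54.1, 20.3], [-0.7, -49.3, 51.1], [8.8, -35.9, 53.1]]
0 2133 [[-15.2, -4.1, 20.4], [-1.0, 7.4, 27.4], [13.5, 23.0, 29.1]]
[ 0.004 -0.005  0.345] [-0.001 -0.002 -0.   ] tcp in stand frame [ -1.1 -43.5  49.5]
3.575 [ 452.38060083 -131.14590757  136.62234661] [-0.24425643 -0.13323128  0.41608775] 84.87685962788674 0.0
```

View pics/w2.png

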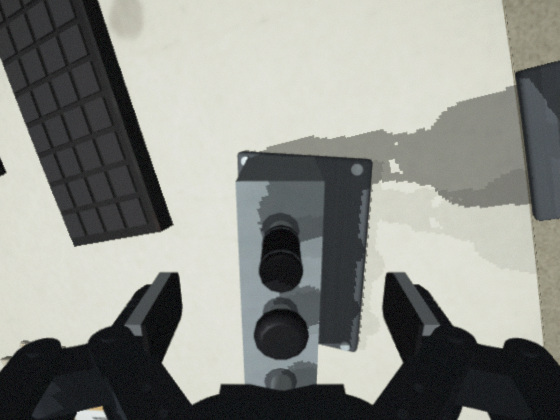

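The wrist view shows the head at (281,268), centred between the fingers and within about 1 mm of the tool axis. I'll descend the rest of the way and close.

jog_arm(plan=[[85, [0.01, 0, 0.1], [0, 0, 0]], [85, [0.01, 0, 0.2], [0, 0, 0]], [85, [0.01, 0, 0.3], [0, 0, 0]], [85, [0.01, 0, 0.34], [0, 0, 0]], [85, [0.01, 0, 0.34], [0, 0, 0]]])

```text
clock: 4.25
position: [464.4, -135.1, 107.4]
ee_rot: [-0.592, 0.787, -0.139, 0.105]
contact_force: [1.0, 1.0, -0.1]
gripper_width: 85.0
grasp_force: 0.0
```

jog_arm(plan=[[30, [0, 0, 0], [0, 0, 0]], [30, [0, 0, 0], [0, 0, 0]], [30, [0, 0, 0], [0, 0, 0]], [30, [0, 0, 0], [0, 0, 0]], [30, [0, 0, 0], [0, 0, 0]], [30, [0, 0, 0], [0, 0, 0]]])

```text
clock: 5.0
position: [463.5, -135.1, 106.6]
ee_rot: [-0.592, 0.787, -0.139, 0.104]
contact_force: [-0.8, -0.1, 0.0]
gripper_width: 30.2
grasp_force: 0.0
```

```bash
python3 look.py w3
```

```text
o [ 476.7 -111.3   90.4] yaw -0.278 size [ 50.2 113.7] tilt 20.0 normal yaw -0.259 9946
-56 16809 [[-24.4, -43.8, 22.8], [0.0, -37.8, 90.5], [24.2, -32.4, 104.6]]
0 2656 [[-17.3, -23.8, 20.3], [-0.7, 14.1, 28.0], [15.9, 23.8, 62.4]]
[-0.003  0.003  0.022] [ 0.001 -0.001  0.   ] tcp in stand frame [ -0.2 -26.6  17.2]
5.0 [ 463.52258024 -135.12332172  106.55597088] [-0.82312321 -0.12743783  0.03500935] 30.208287376275443 0.0
```

View pics/w3.png

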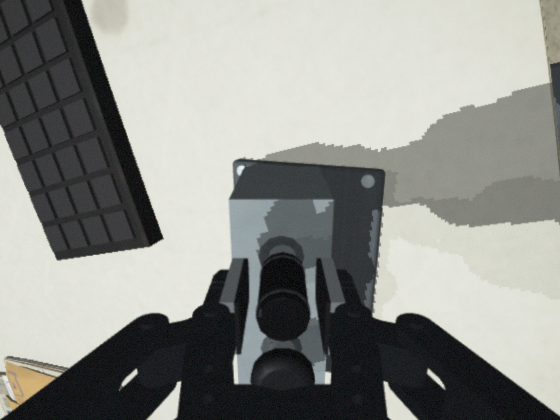

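The head (260–307 px) sits centrally between the pads (about 245 and 320 px), clear of the disc. Closing now.

jog_arm(plan=[[24, [0, 0, 0.02], [0, 0, 0]], [20, [0, 0, 0.02], [0, 0, 0]], [10, [0, 0, 0.02], [0, 0, 0]], [10, [0, 0, 0.02], [0, 0, 0]], [10, [0, 0, 0.02], [0, 0, 0]]])

```text
clock: 5.68
position: [464.3, -135.4, 105.7]
ee_rot: [-0.592, 0.787, -0.138, 0.103]
contact_force: [-0.6, -1.2, 1.4]
gripper_width: 18.6
grasp_force: 58.4
```

jog_arm(plan=[[10, [0, 0, -0.02], [0, 0, 0]], [10, [0, 0, -0.05], [0, 0, 0]], [10, [0, 0, -0.08], [0, 0, 0]], [10, [0, 0, -0.1], [0, 0, 0]], [10, [0, 0, -0.1], [0, 0, 0]]])

```text
clock: 6.3
position: [461.1, -134.3, 115.2]
ee_rot: [-0.592, 0.787, -0.138, 0.103]
contact_force: [0.4, 0.0, -0.8]
gripper_width: 18.6
grasp_force: 58.6
```

```bash
python3 look.py w4; python3 -c "
from bench import *
import numpy as np
print(np.array([read_state()['wrist_torque']]))"
```

```text
o [ 478.4 -106.4   90.5] yaw -0.284 size [ 50.1 124. ] tilt 20.0 normal yaw -0.252 6844
-56 13909 [[-22.4, -49.0, 29.8], [-0.1, -42.3, 73.7], [22.2, -32.8, 104.7]]
0 1917 [[-15.8, -23.9, 20.7], [-0.9, 14.6, 27.5], [13.3, 23.8, 80.5]]
56 149 [[-12.8, 32.0, 25.2], [-0.5, 33.1, 27.7], [9.5, 35.5, 29.1]]
[-0.002  0.008  0.112] [ 0.002 -0.001  0.001] tcp in stand frame [  0.2 -31.7  26.3]
6.3 [ 461.09023373 -134.31238435  115.2149417 ] [ 0.42532499  0.01494324 -0.79406342] 18.647240558463754 58.57229769229889
[[ 0.22168637  0.7987248  -0.04955478]]
```

Forces are negligible and the axis holds: it's drawing cleanly. Another 28 mm (38 mm in total) follows.

jog_arm(plan=[[10, [0, 0, -0.03], [0, 0, 0]], [10, [0, 0, -0.07], [0, 0, 0]], [10, [0, 0, -0.11], [0, 0, 0]], [10, [0, 0, -0.15], [0, 0, 0]], [10, [0, 0, -0.19], [0, 0, 0]], [10, [0, 0, -0.23], [0, 0, 0]], [10, [0, 0, -0.27], [0, 0, 0]], [10, [0, 0, -0.29], [0, 0, 0]], [10, [0, 0, -0.29], [0, 0, 0]], [10, [0, 0, -0.29], [0, 0, 0]]])

```text
clock: 7.6
position: [451.5, -131.7, 142.2]
ee_rot: [-0.592, 0.787, -0.138, 0.103]
contact_force: [-0.1, 0.6, -1.3]
gripper_width: 18.2
grasp_force: 58.6
```

```bash
python3 look.py w5; python3 - <<'E'
from bench import *
from h import *
im=[]
for n in("side","top"):
    d=get_image(n); im.append(d)
    o,yaw,R=fit(cloud(d),d["img"])
a=cv2.resize(im[0]["img"][150:280,240:340,::-1],None,fx=4.4,fy=4.4,interpolation=cv2.INTER_CUBIC)
w=cv2.imread("pics/w5.png")[150:400,180:400]
w=cv2.resize(w,(360,572)); a=a[:572]
cv2.imwrite("pics/fin.png",np.hstack([a[:,:440],w[:a.shape[0]]]))
E
```

```text
o [482.5 -91.7  90.5] yaw -0.281 size [ 50.2 154.1] tilt 20.1 normal yaw -0.267 8077
-56 9493 [[-22.4, -60.2, 25.5], [-0.2, -54.1, 88.3], [22.2, -37.8, 104.5]]
0 525 [[-13.9, 8.1, 25.4], [-1.0, 15.7, 27.7], [13.0, 23.4, 29.2]]
56 55 [[-5.6, 51.4, 20.2], [-0.5, 53.0, 22.5], [4.9, 55.3, 25.5]]
[-0.004  0.006  0.4  ] [ 0.003 -0.001  0.   ] tcp in stand frame [  0.2 -47.1  55. ]
7.6 [ 451.49106488 -131.73788883  142.21733283] [-0.13457069  0.56863779 -1.32981571] 18.188780181630275 58.59580099582672
o [485.3 -83.2  87.5] yaw -0.282 size [ 49.8 175. ] tilt 19.7 normal yaw -0.301 784
o [487.  -81.6  88.1] yaw -0.274 size [ 50.6 171.5] tilt 19.8 normal yaw -0.279 671
```

View pics/fin.png

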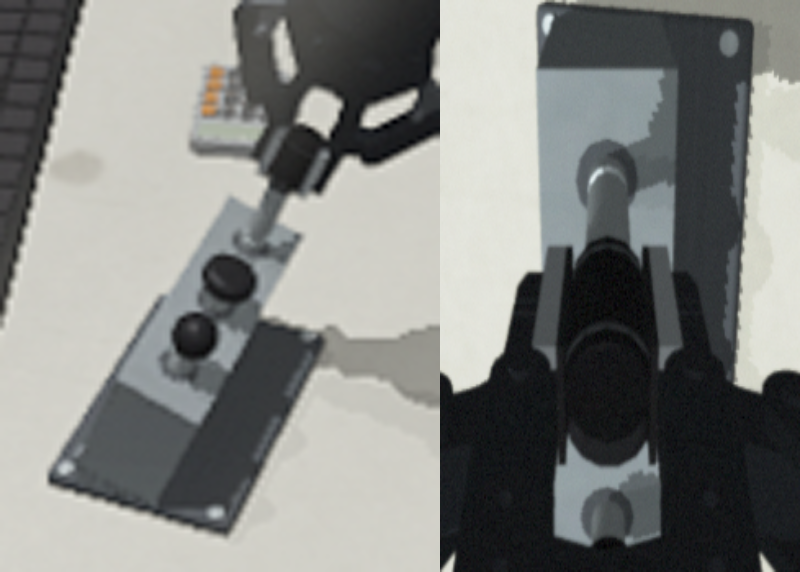

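The side and wrist views show the straight pin drawn out, still in its bore and gripped. The disc and ball are home and the stand hasn't moved. Before handing in, I'll check for slip using the head-top height and the groove.

```bash
python3 - <<'E'
from bench import *
from h import *
st=read_state(); d=get_image("wrist")
T=np.eye(4); T[:3,:3]=Ro.from_quat(st["ee_rot"]).as_matrix(); T[:3,3]=st["position"]
d["extrinsics"]=T@d["tool_from_camera"]; L=(cloud(d)-[485.4,-82.1,90.4])@fit(cloud(d),0)[2]
for v in range(300,350,8): print(v,L[v,282].round(1))
g=d["img"].mean(2)
for v in range(215,260,1): print(v,L[v,280:288,2].mean().round(1),int(g[v,276:290].mean()),end=" | ")
cv2.imwrite("pics/z.png",cv2.resize(d["img"][205:270,240:325,::-1],None,fx=8,fy=8,interpolation=cv2.INTER_CUBIC))
E
```

```text
o [482.4 -91.9  90.5] yaw -0.28 size [ 50.1 153.9] tilt 20.1 normal yaw -0.268 8051
300 [ -0.3 -66.4  91. ]
308 [ -0.3 -62.1  89.5]
316 [ -0.3 -60.   91.3]
324 [ -0.3 -56.4  91.1]
332 [ -0.3 -53.5  91.8]
340 [ -0.3 -49.   90.7]
348 [-0.5  7.8 27.8]
215 0.9 85 | 216 1.0 78 | 217 0.6 73 | 218 1.1 73 | 219 1.5 75 | 220 3.3 78 | 221 4.8 80 | 222 6.7 93 | 223 7.8 124 | 224 7.9 143 | 225 9.2 132 | 226 35.2 104 | 227 14.5 86 | 228 15.9 84 | 229 17.3 82 | 230 18.8 82 | 231 20.3 83 | 232 21.6 82 | 233 23.2 82 | 234 24.2 81 | 235 25.6 81 | 236 26.9 81 | 237 28.5 80 | 238 30.0 81 | 239 31.2 80 | 240 32.5 80 | 241 33.6 79 | 242 34.5 79 | 243 36.0 79 | 244 57.2 78 | 245 38.5 79 | 246 39.2 79 | 247 40.8 78 | 248 42.0 78 | 249 43.3 78 | 250 43.9 78 | 251 45.4 77 | 252 46.5 74 | 253 49.1 60 | 254 53.9 34 | 255 55.7 18 | 256 56.9 26 | 257 58.8 36 | 258 59.0 36 | 259 59.7 24 |
```

View pics/z.png

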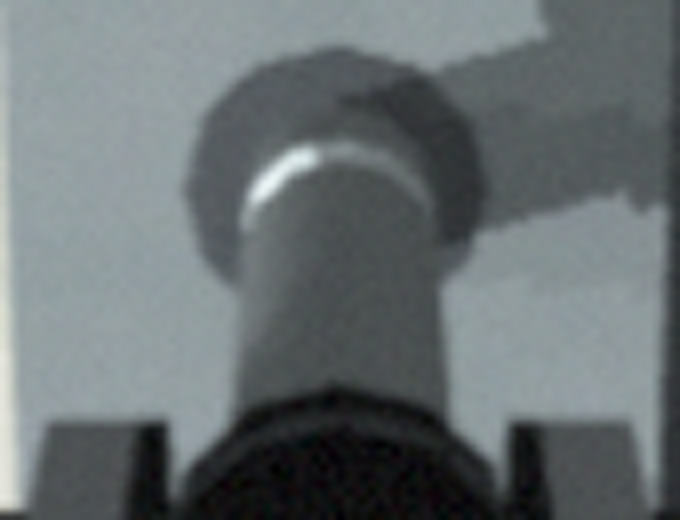

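The bright groove ring, at zoom (335,155), sits 8–13 mm above the face. The head top is at about 91 mm, so the pin is drawn about 38–39 mm with no slip. Handing in.

```bash
python3 -c "
from bench import *
print(job_done())"
```

```text
the job is handed in; nothing more can be done
None
```

The straight-headed pin is drawn about 38–39 mm, so its groove stands about 1 cm clear of the top face with roughly 26 mm of shank still in the bore. The gripper is still holding it, the other two pins are home, the stand has not visibly moved, and the job is handed in.

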